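# Start a sample bottle's cap, screw it home and stow the bottle

### The job

One of the two square sample bottles in the bench rack has its screw cap just resting on top of the thread, not started. With the bottle still in the rack and without taking the cap off, turn the cap backward (anticlockwise seen from above) until it drops into the start of the thread, then screw it forward until it is fully home. Then set that bottle down gently, upright, in the open drawer and slide the drawer fully shut, leaving the other bottle and the other things on the bench alone.

Things in the scene. Friction and masses are not known exactly. Their poses are not given: they have to be found in the camera images.
- rack: Grey plastic bench rack, screwed down, 105 x 250 mm. Origin: centre of its underside; y along its length. Two square wells (69 mm wide inside, floor 8 mm and walls' top 42 mm above the bench) lie at y = -65 and +65 mm of its frame; each holds a bottle and keeps it from turning.
- bottle: The bottle to close: white plastic, about 0.3 kg, 66 mm square up to 66 mm high, then a shoulder narrowing to 50 mm across at 74 mm, then a round neck. Origin: centre of its underside, z up. It stands loose in either well (1.5 mm play each side). Thread on the neck: right-hand, three starts 7 mm apart, 21 mm lead; blunt upper ends at 0, 120 and 240 deg from its x axis.
- cap: Its white ribbed screw cap, loose, 62 mm across, 22 mm high, 30 g, 100 mm or so above the bench. Origin: centre of its lower edge, z up. Below, A is the cap's yaw less the bottle's (anticlockwise positive), H the height of this origin above the bottle's. At the start it rests on top of the thread, A between -70 and -30 deg, H = 91 mm + 0.058 mm per deg of A.
- bottle_rim (a point): Centre of the bottle's rim, 98 mm up its axis. Turned backward the cap climbs to H = 91 mm; at A = 10 to 15 deg it passes the blunt ends and, if free to go down, drops to H = 84.5 to 85. Turned forward from there it sinks to H = 80 (on the rim) by A = -70 and tightens from A = -92, stopping by about -105. Forward without the drop it ends 120 deg away: wrong.
- cap_edge (a point): Point on the upper edge of the cap, 31 mm from its axis along the cap's x axis; a low moulded bar on the cap's top, 10 mm long, points to it.
- spare_bottle: The other bottle, of the same shape and size, standing in the other well with its cap already screwed home (total height 102 mm). To be left alone.
- unit_front (a point): Middle of the upper front edge of the fixed bench-top drawer unit, 160 mm above the bench: grey, 300 mm deep (x), 280 mm wide (y), 160 mm high, with one white-fronted drawer facing the robot. Axes: x into the unit, z up. The shut drawer's front lies at x = 0 of this frame.
- drawer (a joint): Travel of the drawer: 0 shut, growing as it slides out along -x of the unit; starts 160 to 190 mm open. It takes about 1 to 2 N to slide and stays where it is left.
- drawer_handle (a point): Middle of the drawer's steel bar handle: a level bar 120 mm long along y, 122 mm above the bench, 35 mm in front (-x) of the drawer's front. The front is 15 mm thick and its top edge is 148 mm above the bench.
- drawer_front (a point): Middle of the upper edge of the drawer front's outer face, 148 mm above the bench; it moves with the drawer. Axes: x into the unit, z up. In this frame the drawer's inside runs from x = 21 to 276 mm, y = -119 to 119 mm, floor at z = -126 mm (22 mm above the bench), sides up to z = -10 mm. With the drawer J mm open, x = 21 to J + 15 mm is clear of the unit. The closed bottle (102 mm) passes under the unit's top.
- wash: Bystander: white round plastic bottle, 56 mm across, 150 mm tall, beyond the rack. Origin: centre of its underside.
- spoon: Bystander: steel sampling spoon, 180 mm long, lying on the bench beyond the rack. Origin: under its middle, x along it.
Mind the look-alikes: they are no part of the job. There is more than one size of the cap; the job needs the smallest.

How it is judged:
On the way, in this order (a step that is already met when the one before it is completed fails the run):
1. the cap has been turned backward over the start of the thread and has dropped into it (y of cap_edge in the frame of bottle above 0.0025 m and x of cap_edge in the frame of bottle above -0.003 m and z of cap in the frame of bottle below 0.0895 m and angle between the z axis of cap and the z axis of bottle, either way round below 0.07 rad and horizontal distance between cap and bottle below 0.02 m), for 0.1 s.
2. the cap is screwed fully home, the bottle still in its well (z of cap in the frame of bottle between 0.077 and 0.0812 m and x of cap_edge in the frame of bottle below 0.00644526 m and y of cap_edge in the frame of bottle below 0 m and angle between the z axis of cap and the z axis of bottle, either way round below 0.06 rad and distance of bottle from where it was at the start of the episode below 0.02 m), for 0.2 s.
3. the bottle stands in the drawer (x of bottle in the frame of drawer_front between 0.044 and 0.254 m and y of bottle in the frame of drawer_front between -0.095 and 0.095 m and z of bottle in the frame of drawer_front below -0.1195 m and angle between bottle's own z axis and vertical below 0.1 rad), for 0.2 s.
At the end, for the whole second after the job is handed in: The cap is screwed home on its bottle (down on the rim within 1.2 mm, turned to within about 15 deg of where it tightens, level), the bottle stands upright at rest on the drawer's floor, and the drawer is shut within 6 mm (all of step 3 and z of cap in the frame of bottle between 0.077 and 0.0812 m and x of cap_edge in the frame of bottle below 0.00644526 m and y of cap_edge in the frame of bottle below 0 m and angle between the z axis of cap and the z axis of bottle, either way round below 0.06 rad and value of joint drawer below 0.006 m and linear speed of bottle below 0.01 m/s); the robot touches nothing.
It fails at once if the cap was lifted off the bottle (z of cap in the frame of bottle above 0.1 m or z of cap in the frame of bottle below 0.07 m).
It fails at once if the bottle was dropped into the drawer (x of bottle in the frame of drawer_front between 0.02 and 0.28 m and y of bottle in the frame of drawer_front between -0.12 and 0.12 m and z of bottle in the frame of drawer_front below -0.02 m and linear speed of bottle above 0.6 m/s).
It fails at once if the other bottle was moved out of place (distance of spare_bottle from where it was at the start of the episode above 0.02 m).
It fails at once if the wash bottle or the spoon was disturbed (distance of any of wash, spoon from where it was at the start of the episode above 0.04 m).
It also fails if it takes over 54 s, if anything falls off the work surface, if the arm or the gripper's body presses on something with over 40 N, if the wrist force passes 120 N, or if a joint passes its speed limit or range.

### The arm

A 7-joint arm with a two-finger parallel gripper is mounted at the origin on the work surface. World frame = base frame: x ahead of the robot, y to its left, z up, the work surface at z = 0. Lengths are in m, angles in rad, forces in N, time in s.
With the tool pointing down it reaches from about 0.4 to 0.925 m from the base axis. Payload 5.6 kg.
Tool frame: the origin (TCP) lies midway between the tips of the shut fingers; the grasp point (between the pads) lies bot.pinch_z behind it (bot.pinch_z is the distance from the TCP to the grasp point, in m); z points along the fingers, y is the direction in which the jaws open and shut (so a half turn about z gives the same grasp; the last joint's range is limited). The gripper opens to 85 mm and grips with 20 to 120 N. Pads are 22 mm wide; open, the fingers measure 114 mm over their backs; the gripper's body (76 mm by 85 mm) begins 54 mm behind the grasp point. The pads swing forward as they close: fully open they stand 13 mm farther back than shut.
Start: joints at [-1.38, 0.468, -0.012, 1.603, 0.006, 1.071, -0.056], TCP at [0.151, 0.632, 0.231] pointing down, gripper open.
Joint ranges: [-2.53, 2.53], [-0.31, 2.02], [-1.57, 1.55], [0.28, 2.44], [-1.29, 4.43], [0.15, 1.84], [-2.92, 2.92]. Speed limits (rad/s): [2.57, 2.57, 3.14, 3.14, 3.14, 3.14, 3.14].

### API

Orientations are given as a unit quaternion [w, x, y, z].
In Python, from bench import readout, eyes, job, bot gives the robot as it stands.
- The arm moves only by the shell command python3 -m jog 'ROWS' [FORCE]. ROWS is JSON, a list of rows, each a list of 7 numbers: the shift along the world's x, y, z scaled (see below), then the turn, a rotation vector about the world's x, y, z scaled (see below), then the opening, from 0 (shut) to 1 (fully open). In form: [[dx, dy, dz, wx, wy, wz, grip], ...]. A call has 1 to 20 rows; each row shifts and turns the commanded pose from where the row before left it; what a row does not reach is not made up. The controller multiplies each number of a shift by 0.15 m and each number of a turn by 180 degrees. A row lasts 1/12 s, in which the tool goes at most 41.7 mm and 7.16 degrees, less where a joint would pass 70% of its speed; a pose out of reach is approached as far as the arm can. A call with a number of a shift or a turn outside -1 to 1 is refused whole. A call with a gripper value outside its range is refused whole. The fingers move at their own pace and stop on an object; FORCE is the grip in N (left out, the last holds). Time passes only in rows, so rows that do not move let the fingers close. It gives the time, the measured TCP pose, the force and the opening at its end, in the units of the state.
- readout.observe(): the state, without advancing time (a new reading comes with each control period).
- eyes.camera(name): name is "side" or "top" or "wrist"; returns (picture, depth): 480x640x3 uint8, red, green, blue; 480x640 float32, m along the optical axis (not along the pixel's ray), 0 where there is no reading.
- eyes.calibration(name): a dict with "intrinsics" (3x3 intrinsics, pixels), "extrinsics" (4x4, takes a point from camera to world coordinates). Camera axes: x right, y down, z forward; pixel columns grow to the right and rows downward; lengths in m; the calibration is good to about 2 mm. A picture is of the moment at which its call begins: read the wrist's pose just before it. calibration takes no time and is no camera call; for the wrist camera it gives the pose at the moment of the call.
- job.finish_job(): hands the job in, once; it reports no verdict.
The state is a dict: "t": time; "joints": joint angles; "joint_vel": joint speeds; "joint_torque": joint torques, N m; "tool_pos": TCP position; "tcp_rot": TCP orientation; "contact_force": force on the tool from outside, world axes, zero at the start; "wrist_torque": the same for the moment, N m; "finger_gap": finger opening in m.
Only numpy, scipy, OpenCV 4.12 (cv2) and the standard library are available. Lean on these libraries where they do the work, as an engineer would, in place of code of your own. Each camera call takes 0.05 s, during which the arm holds its last target. There are 200 camera calls.

## Working session

There is one attempt and no reset: what is moved stays moved. The work goes in short steps, Python scripts to look and compute and a shell command to move; the robot and the scene stay as the last step left them, time stands still between calls to the robot, and variables do not carry over. Pictures are saved under pics/ and viewed, about 8 in all and at most 12, crops included, and the job is handed in when it is done.

```bash
mkdir -p pics; ls; python3 - <<'E'
from bench import readout, eyes, job, bot
import cv2,numpy as np
print(readout.observe(), bot.pinch_z)
ims=[]
for n in ("top","side"):
    p,d=eyes.camera(n); c=eyes.calibration(n); np.savez(f'{n}0.npz',p=p,d=d,K=c['intrinsics'],E=c['extrinsics']); print(n,c)
    cv2.imwrite(f'pics/{n}0.png',p[:,:,::-1])
E
```

```text
pics
{'t': 0.0, 'joints': array([-1.37999135,  0.46839298, -0.01160704,  1.60362066,  0.0059895 ,
        1.07140696, -0.0563231 ]), 'joint_vel': array([ 0.00081011, -0.00021591, -0.00101949, -0.00087752, -0.00021805,
       -0.00206952,  0.00060329]), 'joint_torque': array([-9.37308832e-04, -5.32376325e+01,  2.05968681e-02, -2.51300079e+01,
        1.13073044e-02,  7.82968680e-03,  2.53371263e-05]), 'tool_pos': array([0.15052426, 0.63175575, 0.2303293 ]), 'tcp_rot': array([-4.78701365e-05,  1.16680228e-01,  9.93169130e-01, -8.95390061e-04]), 'contact_force': array([ 0.4046371 , -0.51332472, -0.27856548]), 'wrist_torque': array([-0.00652081,  0.04080255,  0.00848683]), 'finger_gap': 0.08537554289537516} 0.0187
top {'intrinsics': array([[468.03729919,   0.        , 316.80704366],
       [  0.        , 468.03729919, 237.32928778],
       [  0.        ,   0.        ,   1.        ]]), 'extrinsics': array([[ 2.46178172e-02, -9.90907009e-01,  1.32277219e-01,
         4.13556823e-01],
       [-9.99694382e-01, -2.47003837e-02,  1.01688182e-03,
         5.24547592e-02],
       [ 2.25966273e-03, -1.32261826e-01, -9.91212239e-01,
         1.15415718e+00],
       [ 0.00000000e+00,  0.00000000e+00,  0.00000000e+00,
         1.00000000e+00]])}
side {'intrinsics': array([[542.610614  ,   0.        , 327.96245899],
       [  0.        , 542.610614  , 236.5387587 ],
       [  0.        ,   0.        ,   1.        ]]), 'extrinsics': array([[ 0.96300394, -0.18642457,  0.19460035,  0.32443233],
       [-0.2688692 , -0.7135349 ,  0.6469755 , -0.66248876],
       [ 0.01824201, -0.67536199, -0.73726075,  0.90080062],
       [ 0.        ,  0.        ,  0.        ,  1.        ]])}
```

View pics/top0.png

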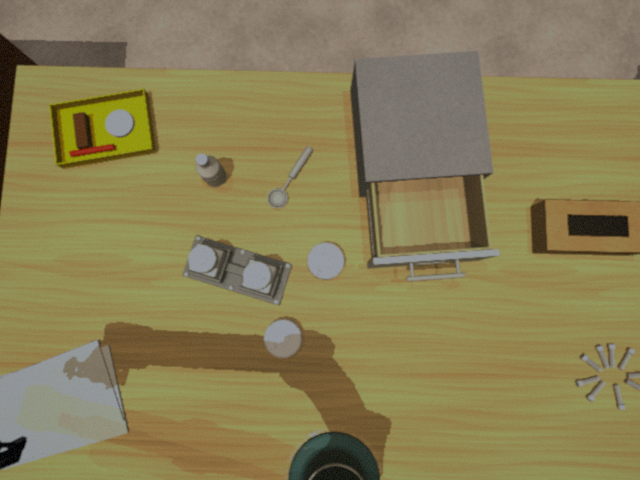

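View pics/side0.png

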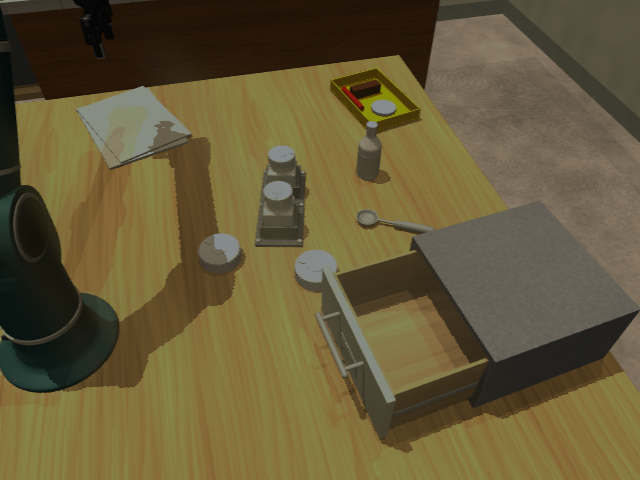

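Top view: rack with bottles capped at (205,260) and (261,275). The look-alike loose caps are at (283,338), (326,260) and (119,123, in the tray). The wash bottle is at (210,168), the spoon at (290,178) and the drawer handle at (437,277). Next I measure the two cap heights and crop in on them.

```bash
cat > h.py <<'E'
import numpy as np,cv2
def cloud(z):
    K,E,d=z['K'],z['E'],z['d']; v,u=np.mgrid[:480,:640]
    P=np.stack([(u-K[0,2])/K[0,0]*d,(v-K[1,2])/K[1,1]*d,d],-1)
    return P@E[:3,:3].T+E[:3,3]
def ray(z,uv,h):
    K,E=z['K'],z['E']; uv=np.atleast_2d(uv).astype(float)
    r=np.c_[(uv-K[:2,2])/K[0,0],np.ones(len(uv))]@E[:3,:3].T
    return E[:3,3]+r*((h-E[2,3])/r[:,2])[:,None]
def proj(z,P):
    K,E=z['K'],z['E']; q=(np.atleast_2d(P)-E[:3,3])@E[:3,:3]
    return (q@K.T)[:,:2]/q[:,2:]
E
python3 - <<'E'
from h import *
T=np.load('top0.npz');S=np.load('side0.npz')
C=cloud(T);D=cloud(S)
for u,v in [(205,260),(261,275),(283,338),(326,260),(119,123)]:
    w=C[v-6:v+7,u-6:u+7].reshape(-1,3); z=np.median(w[:,2])
    m=(abs(C[...,2]-z)<.006)&(np.hypot(C[...,0]-np.median(w[:,0]),C[...,1]-np.median(w[:,1]))<.06)
    P=C[m]; (c,r)=cv2.minEnclosingCircle(P[:,:2].astype(np.float32)); print((u,v),'z',z.round(4),c,'r',r, P[:,:2].mean(0))
for u,v in [(282,156),(278,190)]:
    w=D[v-3:v+4,u-5:u+6].reshape(-1,3); print('side',np.median(w,0))
# drawer front top edge z~.148, handle, unit top
m=(abs(C[...,2]-.148)<.005)&(C[...,1]<-.02)&(C[...,0]>.3)&(C[...,0]<.6)
print('front',cv2.minAreaRect(C[m][:,:2].astype(np.float32)),m.sum())
m=(abs(C[...,2]-.160)<.004)&(C[...,1]<.02)&(C[...,0]>.5)
b=cv2.minAreaRect(C[m][:,:2].astype(np.float32));print('unit',b,cv2.boxPoints(b))
m=(abs(C[...,2]-.122)<.006)&(C[...,1]<-.1)&(C[...,0]<.4)&(C[...,0]>.3)
print('handle',C[m].mean(0),m.sum())
m=(abs(C[...,2]-.042)<.004)&(C[...,1]>.08)&(C[...,1]<.35)&(C[...,0]<.5)&(C[...,0]>.3)
print('rack',cv2.minAreaRect(C[m][:,:2].astype(np.float32)),m.sum())
print('wash',[C[y,x] for x,y in [(203,160),(212,170)]],'spoon',C[178,290])
a=cv2.resize(T['p'][225:310,170:310],None,fx=5.4,fy=5.4,interpolation=cv2.INTER_CUBIC)
b=cv2.resize(S['p'][135:250,240:320],None,fx=3.99,fy=3.99,interpolation=cv2.INTER_CUBIC)
a=a[:, :];h=459;b=b[:459]
a=cv2.resize(a,(480,459*480//756));o=np.zeros((459,800,3),np.uint8);o[:a.shape[0],:480]=a;o[:b.shape[0],480:480+b.shape[1]]=b[:,:320]
o=np.clip(o.astype(int)*1.3,0,255).astype(np.uint8)
cv2.imwrite('pics/crop0.png',o[:,:,::-1])
E
```

```text
(205, 260) z 0.109 (0.49912434816360474, 0.3110242187976837) r 0.031657978892326355 [0.49906415 0.31040128]
(261, 275) z 0.1144 (0.4646756649017334, 0.18573841452598572) r 0.0314553938806057 [0.46416309 0.18545591]
(283, 338) z 0.0308 (0.32155749201774597, 0.12927863001823425) r 0.04503798857331276 [0.32134165 0.129477  ]
(326, 260) z 0.0307 (0.508349597454071, 0.03242374211549759) r 0.045015498995780945 [0.50809696 0.03258292]
(119, 123) z 0.0123 (0.846942126750946, 0.5638337135314941) r 0.059861600399017334 [0.84558633 0.56385327]
side [0.49896746 0.29822742 0.11021389]
side [0.46490096 0.18231979 0.11620965]
front ((0.5127672553062439, -0.20441465079784393), (0.015152888372540474, 0.27336013317108154), 5.495583534240723) 864
unit ((0.8277671337127686, -0.17465324699878693), (0.2871474623680115, 0.28169959783554077), 5.497323513031006) [[ 0.67136043 -0.04820552]
 [ 0.69834703 -0.32860947]
 [ 0.98417383 -0.30110097]
 [ 0.95718724 -0.02069703]]
handle [nan nan nan] 0
rack ((0.48028990626335144, 0.24277475476264954), (0.2015940397977829, 0.08283648639917374), 74.51836395263672) 390
wash [array([0.71386666, 0.30945138, 0.14979831]), array([0.70413256, 0.29892207, 0.10466207])] spoon [0.71290822 0.12412581 0.01666231]<stdin>:16: RuntimeWarning: Mean of empty slice.
  ret = um.true_divide(
```

View pics/crop0.png

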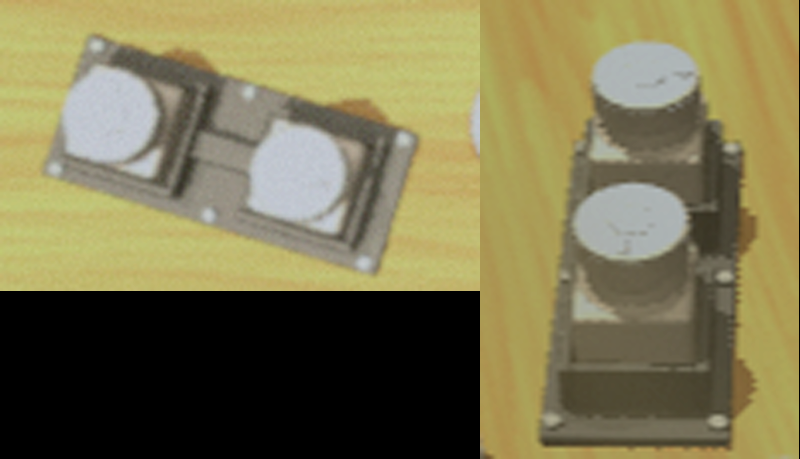

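The near bottle, with its cap at (0.4645, 0.1857), stands about 6 mm higher than the one at (0.499, 0.311), so its cap is the loose one. The other has total height 102 + 8 mm, meaning it is home. Moving above the near bottle now.

```bash
python3 -m jog '[[0.1495,-0.2124,0,0,0,-0.0217,1],[0.1495,-0.2124,0,0,0,-0.0217,1],[0.1495,-0.2124,0,0,0,-0.0217,1],[0.1495,-0.2124,0,0,0,-0.0217,1],[0.1495,-0.2124,0,0,0,-0.0217,1],[0.1495,-0.2124,0,0,0,-0.0217,1],[0.1495,-0.2124,0,0,0,-0.0217,1],[0.1495,-0.2124,0,0,0,-0.0217,1],[0.1495,-0.2124,0,0,0,-0.0217,1],[0.1495,-0.2124,0,0,0,-0.0217,1],[0.1495,-0.2124,0,0,0,-0.0217,1],[0.1495,-0.2124,0,0,0,-0.0217,1],[0.1495,-0.2124,0,0,0,-0.0217,1],[0.1495,-0.2124,0,0,0,-0.0217,1],[0,0,0,0,0,0,1],[0,0,0,0,0,0,1],[0,0,0,0,0,0,1]]' 40
python3 - <<'E'
from bench import readout, eyes
from h import *
s=readout.observe();print(s['joints'].round(3),s['tool_pos'],s['tcp_rot'],s['contact_force'])
c=eyes.calibration('wrist');p,d=eyes.camera('wrist');np.savez('w1.npz',p=p,d=d,K=c['intrinsics'],E=c['extrinsics'])
print(c['extrinsics'].round(4));cv2.imwrite('pics/w1.png',p[:,:,::-1])
E
```

```text
t: 1.52
tool_pos: [0.4641, 0.1866, 0.231]
tcp_rot: [-0.0, 0.56, 0.829, -0.0]
contact_force: [-0.3, 1.4, 1.7]
finger_gap: 0.0854
[-0.795  0.215  0.398  1.985 -0.102  0.961  0.036] [0.4640915  0.18655255 0.23095411] [-3.59659200e-04  5.59634551e-01  8.28739388e-01 -2.59216963e-04] [-0.26286906  1.41755861  1.70260972]
[[ 9.278e-01  3.535e-01  1.195e-01  4.332e-01]
 [ 3.731e-01 -8.781e-01 -2.995e-01  2.631e-01]
 [-9.000e-04  3.225e-01 -9.466e-01  3.741e-01]
 [ 0.000e+00  0.000e+00  0.000e+00  1.000e+00]]
```

View pics/w1.png

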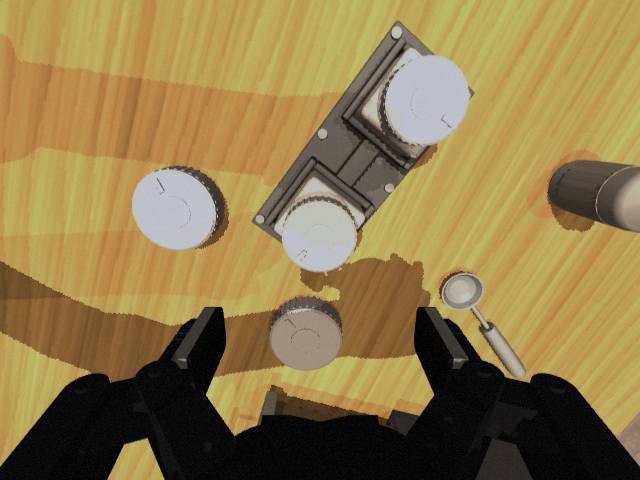

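```bash
python3 - <<'E'
from h import *
W=np.load('w1.npz');C=cloud(W)
for n,p in [('loose',(.4645,.1857,.116)),('spare',(.499,.3107,.110))]:
    print(n,proj(W,p))
for u,v in [(319,233),(428,100)]:
    z=np.median(C[v-6:v+7,u-6:u+7,2]);c=C[v,u]
    m=((abs(C[...,2]-z)<.006)&(np.hypot(C[...,0]-c[0],C[...,1]-c[1])<.045)).astype(np.uint8)
    k=max(cv2.findContours(m,0,1)[0],key=cv2.contourArea);(cc,ax,a)=cv2.fitEllipse(k)
    print((u,v),'z',z,'ellipse',cc,ax,'ctr',ray(W,cc,z))
a=cv2.resize(W['p'][190:275,275:365],(400,378),interpolation=cv2.INTER_CUBIC)
b=cv2.resize(W['p'][50:150,380:475],(400,421),interpolation=cv2.INTER_CUBIC)
o=np.zeros((421,800,3),np.uint8);o[:378,:400]=a;o[:,400:]=b
g=o.astype(float);g=np.clip((g-130)*2,0,255).astype(np.uint8)
cv2.imwrite('pics/crop1.png',g[:,:,::-1])
E
```

```text
loose [[320.00845004 236.08794584]]
spare [[427.73244186  99.2871188 ]]
(319, 233) z 0.1157090153019455 ellipse (318.88433837890625, 235.95223999023438) (71.7961654663086, 74.33707427978516) ctr [[0.46364285 0.18537872 0.11570902]]
(428, 100) z 0.1103767005394295 ellipse (425.8957824707031, 100.75345611572266) (81.64493560791016, 92.3887939453125) ctr [[0.49812641 0.30925351 0.1103767 ]]
```

View pics/crop1.png

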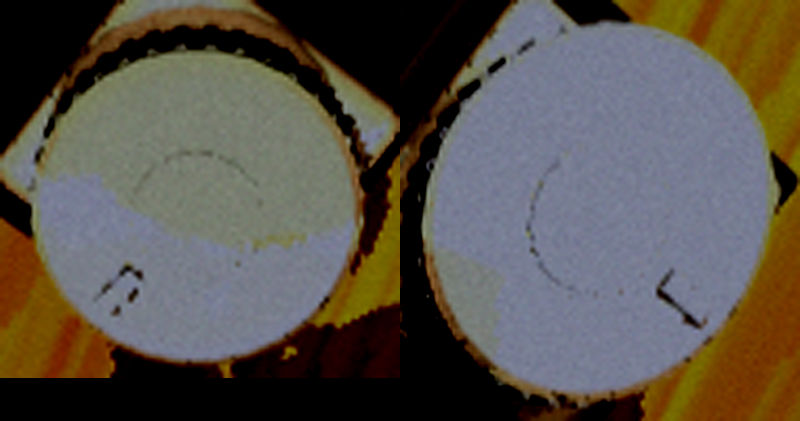

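```bash
python3 - <<'E'
from h import *
W=np.load('w1.npz');C=cloud(W)
for n,b,c,z in [('loose',(302.5,254.8),(318.9,235.95),.116),('spare',(448.9,121),(426.9,100.2),.110)]:
    B=ray(W,b,z)[0];c=ray(W,c,z)[0];d=(B-c)[:2];print(n,np.hypot(*d),np.degrees(np.arctan2(d[1],d[0])))
# z map of loose cap top: plane fit
for c,z in [((.4638,.1855),.1157),((.4984,.3097),.110)]:
    m=(np.hypot(C[...,0]-c[0],C[...,1]-c[1])<.024)&(abs(C[...,2]-z)<.01);P=C[m]
    A=np.c_[P[:,0]-c[0],P[:,1]-c[1],np.ones(len(P))];print(np.linalg.lstsq(A,P[:,2],rcond=None)[0], P[:,2].std(),len(P))
# rack yaw from wrist: screws
E
```

```text
loose 0.021332016157919995 -107.73160700945004
spare 0.022890769482009264 -16.77619293008807
[-0.00046065 -0.00372035  0.11537983] 0.0006844356417370566 2589
[ 0.00263052 -0.00105544  0.11007526] 0.0007556571395947062 3655
```

The bar shows the loose cap's yaw at about -108°. Its top sits about 5.4 mm above the spare's, and rack yaw is about -15.4° (mod 90). Both suggest A ≈ -92°, where the brief says -70 to -30. So I will turn backward in stages and measure the cap height after each one. First I pre-wind the wrist and go down.

```bash
python3 -m jog '[[0,-0.005,-0.13,0,0,-0.037,1],[0,0,-0.13,0,0,-0.037,1],[0,0,-0.13,0,0,-0.037,1],[0,0,-0.13,0,0,-0.037,1],[0,0,-0.13,0,0,-0.037,1],[0,0,-0.13,0,0,-0.037,1],[0,0,-0.07,0,0,0,1],[0,0,-0.07,0,0,0,1],[0,0,-0.05,0,0,0,1],[0,0,0,0,0,0,1],[0,0,0,0,0,0,1]]' 30; python3 -m jog '[[0,0,0,0,0,0,0.5],[0,0,0,0,0,0,0.5],[0,0,0,0,0,0,0.5],[0,0,0,0,0,0,0.5],[0,0,0,0,0,0,0.5]]' 30; python3 - <<'E'
from bench import readout
s=readout.observe();print(s['joints'].round(3),s['wrist_torque'])
E
```

```text
t: 2.48
tool_pos: [0.4647, 0.1857, 0.086]
tcp_rot: [-0.0, 0.809, 0.588, 0.0]
contact_force: [-0.5, 0.3, -0.5]
finger_gap: 0.0854
t: 2.9
tool_pos: [0.4652, 0.1857, 0.0869]
tcp_rot: [-0.0, 0.809, 0.588, 0.001]
contact_force: [-1.2, -0.4, 5.5]
finger_gap: 0.0618
[-0.815  0.455  0.45   2.095 -0.321  0.655 -0.463] [-0.15693282  0.25347307  0.02458526]
```

```bash
python3 -m jog '[[0,0,0.0026,0,0,0.037,0.5],[0,0,0.0026,0,0,0.037,0.5],[0,0,0.0026,0,0,0.037,0.5],[0,0,0.0026,0,0,0.037,0.5],[0,0,0.0026,0,0,0.037,0.5],[0,0,0.0026,0,0,0.037,0.5],[0,0,0.0026,0,0,0.037,0.5],[0,0,0.0026,0,0,0.037,0.5],[0,0,0.0026,0,0,0.037,0.5],[0,0,0,0,0,0,0.5],[0,0,0,0,0,0,0.5]]'; cat > look.py <<'E'
import sys
from bench import readout, eyes
from h import *
s=readout.observe();print(s['joints'].round(3),s['tool_pos'].round(4),s['contact_force'].round(2),s['wrist_torque'].round(3))
for n in sys.argv[2:]:
    c=eyes.calibration(n);p,d=eyes.camera(n);np.savez(f'{n}{sys.argv[1]}.npz',p=p,d=d,K=c['intrinsics'],E=c['extrinsics'])
    cv2.imwrite(f'pics/{n}{sys.argv[1]}.png',p[:,:,::-1])
    C=cloud(dict(K=c['intrinsics'],E=c['extrinsics'],d=d))
    for c in [(.4642,.1855),(.4984,.3097)]:
        m=(np.hypot(C[...,0]-c[0],C[...,1]-c[1])<.024)&(abs(C[...,2]-.113)<.015);P=C[m];print(n,m.sum(),np.median(P,0) if m.sum() else '')
E
python3 look.py 2 wrist side
```

```text
t: 3.82
tool_pos: [0.4643, 0.1856, 0.0903]
tcp_rot: [-0.0, 0.407, 0.913, 0.0]
contact_force: [-4.1, -0.2, 6.2]
finger_gap: 0.0618
[-0.6    0.425  0.185  2.081 -0.128  0.646  0.403] [0.4643 0.1856 0.0903] [-4.14 -0.19  6.18] [-0.112  0.685  0.021]
wrist 9333 [0.46326648 0.18656753 0.11870362]
wrist 9524 [0.49283726 0.30449439 0.11005408]
side 203 [0.46896672 0.18193699 0.11884731]
side 0
```

The cap followed and climbed to 118.7 mm (H ≈ 88.7, so A ≈ -35). Next I turn about 53° more.

```bash
python3 -m jog '[[0,0,0.0026,0,0,0.0365,0.5],[0,0,0.0026,0,0,0.0365,0.5],[0,0,0.0026,0,0,0.0365,0.5],[0,0,0.0026,0,0,0.0365,0.5],[0,0,0.0020,0,0,0.0365,0.5],[0,0,0,0,0,0.0365,0.5],[0,0,0,0,0,0.0365,0.5],[0,0,0,0,0,0.0365,0.5],[0,0,0,0,0,0,0.5],[0,0,0,0,0,0,0.5]]'; python3 look.py 3 wrist
```

```text
t: 4.75
tool_pos: [0.4642, 0.1849, 0.0914]
tcp_rot: [-0.0, -0.037, 0.999, -0.0]
contact_force: [-1.7, -2.0, 0.7]
finger_gap: 0.0618
[-0.413  0.423 -0.04   2.068  0.027  0.651  1.174] [0.4642 0.1849 0.0914] [-1.7  -1.95  0.73] [-0.28  0.6   0.04]
wrist 9218 [0.46265033 0.18535832 0.11979397]
wrist 4241 [0.49114918 0.31448083 0.11007772]
```

View pics/wrist3.png

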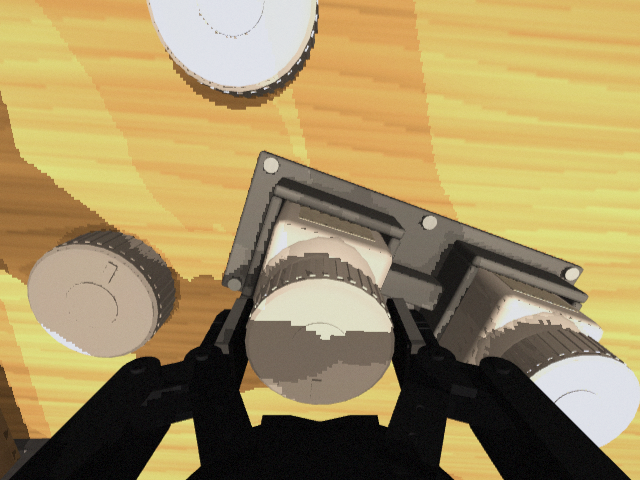

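The cap is gripped, with its bar at (316,390), and the upward force fell from 6 N to about 1 N. That suggests it is past the blunt ends and being held up by the grip. I'll turn a little more, then lower it gently.

```bash
python3 -m jog '[[0,0,0,0,0,0.037,0.5],[0,0,-0.005,0,0,0,0.5],[0,0,-0.005,0,0,0,0.5],[0,0,-0.005,0,0,0,0.5],[0,0,-0.005,0,0,0,0.5],[0,0,0,0,0,0,0.5],[0,0,0,0,0,0,0.5]]'; python3 look.py 4 wrist
```

```text
t: 5.38
tool_pos: [0.4645, 0.1855, 0.0881]
tcp_rot: [-0.0, -0.096, 0.995, -0.0]
contact_force: [-1.8, -1.2, 1.4]
finger_gap: 0.0617
[-0.391  0.431 -0.068  2.068  0.047  0.645  1.274] [0.4645 0.1855 0.0881] [-1.85 -1.16  1.35] [-0.345  0.491  0.002]
wrist 9235 [0.46275783 0.1852661  0.11642651]
wrist 1707 [0.48465249 0.31816115 0.10997985]
```

It came down 3.3 mm with almost no resistance, so it has dropped in. I release briefly to let it seat, then measure.

```bash
python3 -m jog '[[0,0,-0.004,0,0,0,0.5],[0,0,0,0,0,0,0.9],[0,0,0,0,0,0,0.9],[0,0,0,0,0,0,0.9],[0,0,0,0,0,0,0.9]]'; python3 look.py 5 wrist side
```

```text
t: 5.85
tool_pos: [0.4651, 0.186, 0.0877]
tcp_rot: [0.001, -0.097, 0.995, 0.0]
contact_force: [-0.1, 0.1, 0.2]
finger_gap: 0.0767
[-0.39   0.432 -0.068  2.067  0.047  0.643  1.275] [0.4651 0.186  0.0877] [-0.09  0.1   0.25] [-0.035 -0.016  0.014]
wrist 9259 [0.46279844 0.18521513 0.11526028]
wrist 887 [0.48248288 0.32055987 0.11002222]
side 129 [0.45434943 0.18403702 0.11508166]
side 0
```

Seated at H ≈ 85.3. I regrip more firmly and screw forward, following the lead downward.

```bash
python3 -m jog '[[-0.004,-0.003,-0.009,0,0,0,0.9],[0,0,0,0,0,0,0.5],[0,0,0,0,0,0,0.5],[0,0,0,0,0,0,0.5],[0,0,0,0,0,0,0.5],[0,0,0,0,0,0,0.5]]' 50; python3 -m jog '[[0,0,-0.0023,0,0,-0.0335,0.5],[0,0,-0.0023,0,0,-0.0335,0.5],[0,0,-0.0023,0,0,-0.0335,0.5],[0,0,-0.0023,0,0,-0.0335,0.5],[0,0,-0.0023,0,0,-0.0335,0.5],[0,0,-0.0023,0,0,-0.0335,0.5],[0,0,-0.0023,0,0,-0.0335,0.5],[0,0,-0.0023,0,0,-0.0335,0.5],[0,0,-0.0023,0,0,-0.0335,0.5],[0,0,-0.0023,0,0,-0.0335,0.5],[0,0,-0.0023,0,0,-0.0335,0.5],[0,0,-0.0023,0,0,-0.0335,0.5],[0,0,0,0,0,0,0.5]]';python3 look.py 6 wrist
```

```text
t: 6.45
tool_pos: [0.4639, 0.1846, 0.0864]
tcp_rot: [-0.0, -0.097, 0.995, -0.0]
contact_force: [-2.1, -2.6, 4.4]
finger_gap: 0.0613
t: 7.53
tool_pos: [0.4639, 0.1855, 0.0818]
tcp_rot: [0.0, 0.51, 0.86, 0.0]
contact_force: [0.1, 0.7, -0.4]
finger_gap: 0.0612
[-0.652  0.443  0.247  2.089 -0.179  0.629  0.218] [0.4639 0.1855 0.0818] [ 0.15  0.69 -0.4 ] [ 0.002 -0.002 -0.011]
wrist 9392 [0.46352942 0.18674003 0.11057651]
wrist 15142 [0.49320465 0.3069151  0.11004166]
```

```bash
python3 -m jog '[[0,0,-0.0012,0,0,-0.0335,0.5],[0,0,-0.0012,0,0,-0.0335,0.5],[0,0,-0.0012,0,0,-0.0335,0.5],[0,0,0,0,0,-0.0335,0.5],[0,0,0,0,0,-0.0335,0.5],[0,0,0,0,0,-0.0335,0.5],[0,0,0,0,0,0,0.5]]';python3 look.py 7; python3 -m jog '[[0,0,0,0,0,-0.022,0.5],[0,0,0,0,0,-0.022,0.5],[0,0,0,0,0,0,0.5]]';python3 look.py 8 wrist
```

```text
t: 8.17
tool_pos: [0.464, 0.1853, 0.0813]
tcp_rot: [0.0, 0.751, 0.66, -0.0]
contact_force: [-0.1, -1.7, -0.6]
finger_gap: 0.0611
[-0.781  0.459  0.408  2.097 -0.298  0.64  -0.299] [0.464  0.1853 0.0813] [-0.09 -1.73 -0.57] [-0.008 -0.011  0.005]
t: 8.42
tool_pos: [0.464, 0.1852, 0.0813]
tcp_rot: [0.0, 0.794, 0.608, 0.0]
contact_force: [0.6, -0.1, -2.7]
finger_gap: 0.0611
[-0.809  0.464  0.443  2.099 -0.325  0.643 -0.41 ] [0.464  0.1852 0.0813] [ 0.63 -0.12 -2.7 ] [ 0.112 -0.075  0.033]
wrist 9383 [0.46453889 0.18691513 0.11008343]
wrist 5047 [0.49384875 0.29361669 0.10991482]
```

```bash
python3 -m jog '[[0,0,0,0,0,-0.022,0.5],[0,0,0,0,0,-0.011,0.5],[0,0,0,0,0,0,0.5]]';python3 look.py 9;  python3 -m jog '[[0,0,0,0,0,-0.022,0.5],[0,0,0,0,0,-0.011,0.5],[0,0,0,0,0,0,0.5]]';python3 look.py 10 wrist
```

```text
t: 8.72
tool_pos: [0.4642, 0.1852, 0.0814]
tcp_rot: [0.0, 0.824, 0.567, 0.0]
contact_force: [2.8, 0.1, -4.4]
finger_gap: 0.0611
[-0.83   0.468  0.469  2.1   -0.344  0.646 -0.493] [0.4642 0.1852 0.0814] [ 2.81  0.14 -4.4 ] [-0.001 -0.441  0.262]
t: 8.97
tool_pos: [0.4642, 0.1851, 0.0814]
tcp_rot: [0.0, 0.852, 0.523, 0.0]
contact_force: [3.1, -0.5, -5.0]
finger_gap: 0.0612
[-0.851  0.472  0.496  2.101 -0.364  0.65  -0.577] [0.4642 0.1851 0.0814] [ 3.11 -0.55 -5.03] [-0.05  -0.495  0.533]
wrist 9362 [0.46484022 0.18684803 0.11013947]
wrist 6530 [0.49114099 0.29583809 0.10995869]
```

Torque is rising (0.03 → 0.26 → 0.53 N m) with the cap top at 110.1 mm, so it is tightening. A quick look at the bar comes before lifting.

View pics/wrist10.png

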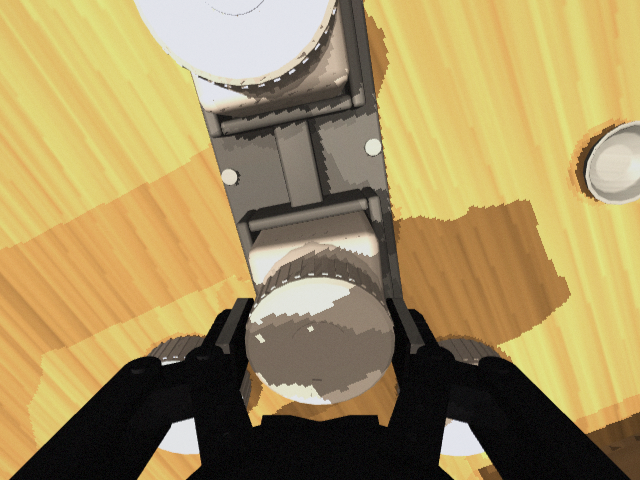

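The bar at (317,380) sits where it was relative to the jaws, so there was no slip, and the cap is home. Now lifting.

```bash
python3 -m jog '[[0,0,0.02,0,0,0,0.5],[0,0,0.04,0,0,0,0.5],[0,0,0.08,0,0,0,0.5],[0,0,0.133,0,0,0,0.5],[0,0,0.167,0,0,0,0.5],[0,0,0.167,0,0,0,0.5],[0,0,0.167,0,0,0,0.5],[0,0,0.167,0,0,0,0.5],[0,0,0.1,0,0,0,0.5],[0,0,0.06,0,0,0,0.5],[0,0,0.033,0,0,0,0.5],[0,0,0,0,0,0,0.5]]' 60;python3 look.py 11 side top; python3 - <<'E'
from h import *
for n in('top','side'):
    C=cloud(np.load(f'{n}11.npz'))
    m=(abs(C[...,2]-.148)<.005)&(C[...,1]<-.02)&(C[...,0]>.3)&(C[...,0]<.6)
    print(n,'front',cv2.minAreaRect(C[m][:,:2].astype(np.float32)),m.sum())
    m=(abs(C[...,2]-.160)<.004)&(C[...,1]<.02)&(C[...,0]>.5)
    b=cv2.minAreaRect(C[m][:,:2].astype(np.float32));print('unit',b,cv2.boxPoints(b).round(4).tolist())
    m=(abs(C[...,2]-.122)<.012)&(C[...,1]<-.1)&(C[...,0]<.5)&(C[...,0]>.4)
    print('handle',m.sum(),np.median(C[m],0) if m.sum() else '')
E
```

```text
t: 10.02
tool_pos: [0.4637, 0.1851, 0.2524]
tcp_rot: [-0.001, 0.854, 0.521, 0.0]
contact_force: [-0.3, -0.0, -4.4]
finger_gap: 0.061
[-0.991  0.198  0.625  1.975 -0.138  1.009 -0.777] [0.4637 0.1851 0.2524] [-0.31 -0.01 -4.43] [ 0.048 -0.066  0.014]
side 0 
side 0 
top 0 
top 0 
top front ((0.5138716697692871, -0.2047228217124939), (0.01722901500761509, 0.27426549792289734), 5.512705326080322) 859
unit ((0.827276349067688, -0.1747383177280426), (0.2873839735984802, 0.2815026640892029), 5.512383937835693) [[0.6707000136375427, -0.04839999973773956], [0.6977999806404114, -0.3285999894142151], [0.9837999939918518, -0.3009999990463257], [0.9567999839782715, -0.020800000056624413]]
handle 389 [ 0.47258749 -0.2011821   0.12539814]
side front ((0.5112959146499634, -0.20689402520656586), (0.016559801995754242, 0.2737254500389099), 5.441242694854736) 1409
unit ((0.8253481984138489, -0.1761082112789154), (0.28974682092666626, 0.2827293276786804), 5.403683185577393) [[0.6678000092506409, -0.04899999871850014], [0.6944000124931335, -0.3305000066757202], [0.9829000234603882, -0.30320000648498535], [0.9563000202178955, -0.021700000390410423]]
handle 740 [ 0.47222495 -0.19847301  0.12644738]
```

View pics/side11.png

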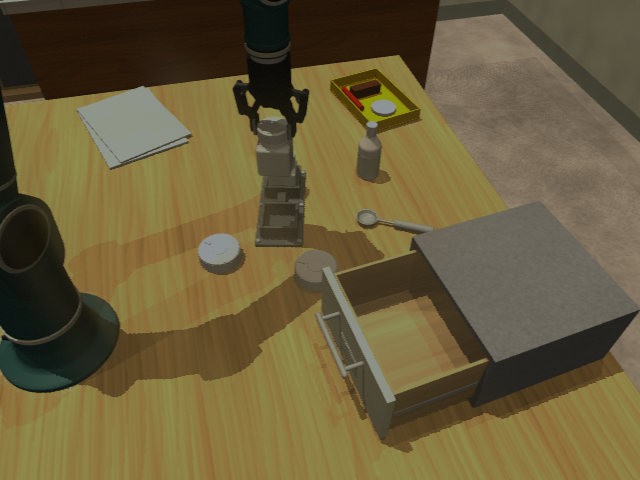

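The bottle is held upright and clear of the rack. Carrying it over the drawer with soft ramps.

```bash
python3 -m jog '[[0.022,-0.06,0,0,0,0,0.5],[0.045,-0.121,0,0,0,0,0.5],[0.0671,-0.1814,0,0,0,0.0097,0.5],[0.0671,-0.1814,0,0,0,0.0097,0.5],[0.0671,-0.1814,0,0,0,0.0097,0.5],[0.0671,-0.1814,0,0,0,0.0097,0.5],[0.0671,-0.1814,0,0,0,0.0097,0.5],[0.0671,-0.1814,0,0,0,0.0097,0.5],[0.0671,-0.1814,0,0,0,0.0097,0.5],[0.0671,-0.1814,0,0,0,0.0097,0.5],[0.0671,-0.1814,0,0,0,0.0097,0.5],[0.0671,-0.1814,0,0,0,0.0097,0.5],[0.0671,-0.1814,0,0,0,0.0097,0.5],[0.0671,-0.1814,0,0,0,0.0097,0.5],[0.045,-0.121,0,0,0,0,0.5],[0.022,-0.06,0,0,0,0,0.5],[0,0,0,0,0,0,0.5],[0,0,0,0,0,0,0.5]]'; python3 look.py 12
```

```text
t: 11.62
tool_pos: [0.6041, -0.1954, 0.2505]
tcp_rot: [-0.001, 0.745, 0.667, -0.001]
contact_force: [1.3, 0.7, -5.0]
finger_gap: 0.0605
[-0.227  0.48   0.675  1.656 -0.326  1.124  0.426] [ 0.6041 -0.1954  0.2505] [ 1.35  0.74 -5.04] [0.072 0.034 0.009]
```

```bash
python3 -m jog '[[0,0,-0.04,0,0,0,0.5],[0,0,-0.09,0,0,0,0.5],[0,0,-0.133,0,0,0,0.5],[0,0,-0.133,0,0,0,0.5],[0,0,-0.133,0,0,0,0.5],[0,0,-0.133,0,0,0,0.5],[0,0,-0.133,0,0,0,0.5],[0,0,-0.09,0,0,0,0.5],[0,0,-0.06,0,0,0,0.5],[0,0,-0.04,0,0,0,0.5],[0,0,0,0,0,0,0.5],[0,0,0,0,0,0,0.5]]'; python3 look.py 13; python3 -m jog '[[0,0,-0.014,0,0,0,0.5],[0,0,-0.014,0,0,0,0.5],[0,0,-0.014,0,0,0,0.5],[0,0,0,0,0,0,0.5]]'; python3 look.py 14
```

```text
t: 12.62
tool_pos: [0.6052, -0.1958, 0.1043]
tcp_rot: [0.0, 0.745, 0.667, 0.0]
contact_force: [-0.3, 0.0, -2.9]
finger_gap: 0.0605
[-0.158  0.648  0.584  1.761 -0.451  0.868  0.521] [ 0.6052 -0.1958  0.1043] [-0.26  0.02 -2.94] [-0.038 -0.037  0.014]
t: 12.95
tool_pos: [0.6048, -0.1956, 0.0975]
tcp_rot: [-0.0, 0.745, 0.667, 0.0]
contact_force: [0.0, -0.6, -4.1]
finger_gap: 0.0609
[-0.154  0.657  0.578  1.765 -0.457  0.858  0.525] [ 0.6048 -0.1956  0.0975] [ 0.02 -0.63 -4.09] [0.015 0.031 0.013]
```

```bash
python3 -m jog '[[0,0,-0.007,0,0,0,0.5],[0,0,-0.007,0,0,0,0.5],[0,0,0,0,0,0,0.5]]'; python3 -m jog '[[0,0,-0.005,0,0,0,0.5],[0,0,0,0,0,0,0.5]]'; python3 look.py 15
```

```text
t: 13.2
tool_pos: [0.605, -0.1957, 0.0955]
tcp_rot: [0.0, 0.745, 0.667, 0.0]
contact_force: [-0.1, -0.3, -3.9]
finger_gap: 0.0608
t: 13.37
tool_pos: [0.6052, -0.1956, 0.0954]
tcp_rot: [0.0, 0.745, 0.667, 0.0]
contact_force: [-1.4, 1.8, 1.5]
finger_gap: 0.0606
[-0.152  0.66   0.576  1.765 -0.46   0.854  0.527] [ 0.6052 -0.1956  0.0954] [-1.4   1.76  1.46] [ 0.302  0.373 -0.107]
```

The weight is off, so the bottle is on the drawer floor. Release and rise.

```bash
python3 -m jog '[[0,0,0,0,0,0,1],[0,0,0,0,0,0,1],[0,0,0,0,0,0,1],[0,0,0,0,0,0,1],[0,0,0.03,0,0,0,1],[0,0,0.08,0,0,0,1],[0,0,0.15,0,0,0,1],[0,0,0.2,0,0,0,1],[0,0,0.2,0,0,0,1],[0,0,0.2,0,0,0,1],[0,0,0.15,0,0,0,1],[0,0,0,0,0,0,1],[0,0,0,0,0,0,1]]'; python3 look.py 16 wrist side; python3 - <<'E'
from h import *
C=cloud(np.load('wrist16.npz'))
m=(abs(C[...,2]-.124)<.008)&(np.hypot(C[...,0]-.605,C[...,1]+.196)<.05)
P=C[m];print(m.sum(),np.median(P,0),cv2.minEnclosingCircle(P[:,:2].astype(np.float32)))
A=np.c_[P[:,:2]-P[:,:2].mean(0),np.ones(len(P))];print(np.linalg.lstsq(A,P[:,2],rcond=None)[0])
E
```

```text
t: 14.45
tool_pos: [0.6057, -0.1962, 0.2488]
tcp_rot: [0.002, 0.745, 0.667, 0.001]
contact_force: [0.1, -0.4, -1.3]
finger_gap: 0.0853
[-0.227  0.482  0.677  1.658 -0.33   1.114  0.431] [ 0.6057 -0.1962  0.2488] [ 0.11 -0.38 -1.28] [-0.013  0.04   0.028]
wrist 0 
wrist 0 
side 0 
side 214 [0.49803361 0.30938064 0.1101038 ]
4079 [ 0.60549056 -0.19500709  0.12396857] ((0.6053008437156677, -0.1972067803144455), 0.03140903264284134)
[-0.0024413  -0.01418351  0.12384597]
```

View pics/wrist16.png

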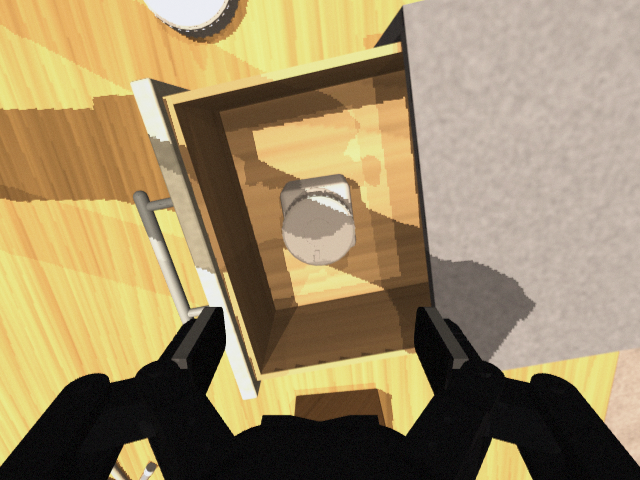

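Wrist view: the bottle stands upright at (320,225) in the drawer. Its top is at 0.124, which is the floor 0.022 plus 0.102, and the handle is at left (160,250). Next: shut the gripper and go in front of the handle.

```bash
python3 -m jog '[[-0.195,-0.018,0,0,0,0,0],[-0.195,-0.018,0,0,0,0,0],[-0.195,-0.018,0,0,0,0,0],[-0.195,-0.018,0,0,0,0,0],[-0.195,-0.018,0,0,0,0,0],[-0.195,-0.018,0,0,0,0,0],[-0.195,-0.018,0,0,0,0,0],[0,0,0,0,0,0,0],[0,0,-0.193,0,0,0,0],[0,0,-0.193,0,0,0,0],[0,0,-0.193,0,0,0,0],[0,0,-0.193,0,0,0,0],[0,0,-0.193,0,0,0,0],[0,0,0,0,0,0,0],[0,0,0,0,0,0,0]]'; python3 look.py 17
```

```text
t: 15.8
tool_pos: [0.3986, -0.2145, 0.1003]
tcp_rot: [-0.002, 0.745, 0.667, -0.002]
contact_force: [-0.2, -0.8, 0.8]
finger_gap: -0.0001
[-0.134  0.396  0.661  2.204 -0.392  0.662  0.694] [ 0.3986 -0.2145  0.1003] [-0.25 -0.81  0.77] [-0.03  -0.043  0.008]
```

```bash
python3 -m jog '[[0.066,0.0064,0,0,0,0,0],[0.066,0.0064,0,0,0,0,0],[0.04,0.0038,0,0,0,0,0],[0.02,0.002,0,0,0,0,0],[0.02,0.002,0,0,0,0,0],[0.02,0.002,0,0,0,0,0],[0.02,0.002,0,0,0,0,0],[0.02,0.002,0,0,0,0,0],[0.02,0.002,0,0,0,0,0],[0.03,0.003,0,0,0,0,0],[0.04,0.0038,0,0,0,0,0],[0.053,0.0051,0,0,0,0,0],[0.053,0.0051,0,0,0,0,0],[0.053,0.0051,0,0,0,0,0],[0.053,0.0051,0,0,0,0,0],[0.053,0.0051,0,0,0,0,0]]'; python3 look.py 18;  python3 -m jog '[[0.053,0.0051,0,0,0,0,0],[0.053,0.0051,0,0,0,0,0],[0.053,0.0051,0,0,0,0,0],[0.053,0.0051,0,0,0,0,0],[0.053,0.0051,0,0,0,0,0],[0.053,0.0051,0,0,0,0,0]]'; python3 look.py 19 top; python3 - <<'E'
from h import *
C=cloud(np.load('top19.npz'))
m=(abs(C[...,2]-.148)<.005)&(C[...,1]<-.02)&(C[...,0]>.5)&(C[...,0]<.69)
print('front',cv2.minAreaRect(C[m][:,:2].astype(np.float32)),m.sum())
E
```

```text
t: 17.13
tool_pos: [0.4951, -0.2054, 0.1014]
tcp_rot: [0.0, 0.745, 0.667, -0.0]
contact_force: [-2.5, 0.5, 0.4]
finger_gap: -0.0002
[-0.163  0.514  0.627  2.013 -0.437  0.749  0.62 ] [ 0.4951 -0.2054  0.1014] [-2.53  0.47  0.43] [-0.078  0.258  0.051]
t: 17.63
tool_pos: [0.5426, -0.2009, 0.1015]
tcp_rot: [0.0, 0.745, 0.667, -0.0]
contact_force: [-1.1, 0.3, 0.2]
finger_gap: 0.0001
[-0.17   0.575  0.615  1.909 -0.453  0.799  0.583] [ 0.5426 -0.2009  0.1015] [-1.14  0.27  0.19] [-0.117  0.311  0.016]
top 0 
top 359 [0.49785166 0.30966059 0.10875192]
front ((0.6350532174110413, -0.12229890376329422), (0.17267295718193054, 0.15685802698135376), 75.21286010742188) 505
```

```bash
python3 -m jog '[[0.053,0.0051,0,0,0,0,0],[0.053,0.0051,0,0,0,0,0],[0.053,0.0051,0,0,0,0,0],[0.053,0.0051,0,0,0,0,0],[0.053,0.0051,0,0,0,0,0],[0.053,0.0051,0,0,0,0,0],[0.053,0.0051,0,0,0,0,0],[0.04,0.0038,0,0,0,0,0],[0.02,0.0019,0,0,0,0,0],[0,0,0,0,0,0,0]]'; python3 look.py 20 side; python3 - <<'E'
from h import *
C=cloud(np.load('side20.npz'))
# front top edge region at drawer's right end, away from gripper
for y in (-.30,-.28,-.10,-.08):
    m=(abs(C[...,2]-.148)<.004)&(abs(C[...,1]-y)<.008)&(C[...,0]>.5)&(C[...,0]<.72);print(y,m.sum(),np.percentile(C[m][:,0],[5,50,95]) if m.sum() else '')
    m=(abs(C[...,2]-.160)<.003)&(abs(C[...,1]-y)<.008)&(C[...,0]>.6);print('unit',np.percentile(C[m][:,0],[1,2]) if m.sum() else '')
E
```

```text
t: 18.52
tool_pos: [0.6075, -0.1944, 0.1015]
tcp_rot: [0.0, 0.744, 0.668, 0.0]
contact_force: [-1.2, -0.2, -0.9]
finger_gap: 0.0002
[-0.172  0.659  0.602  1.759 -0.471  0.87   0.533] [ 0.6075 -0.1944  0.1015] [-1.24 -0.24 -0.88] [ 0.004 -0.034 -0.001]
side 0 
side 218 [0.49828193 0.30956354 0.11001656]
-0.3 104 [0.67266625 0.67975266 0.69475755]
unit [0.69515881 0.69756673]
-0.28 95 [0.67032497 0.67740678 0.69289433]
unit [0.69355016 0.69620491]
-0.1 0 
unit [0.72048854 0.72309612]
-0.08 0 
unit [0.7311353  0.73479058]
```

View pics/side20.png

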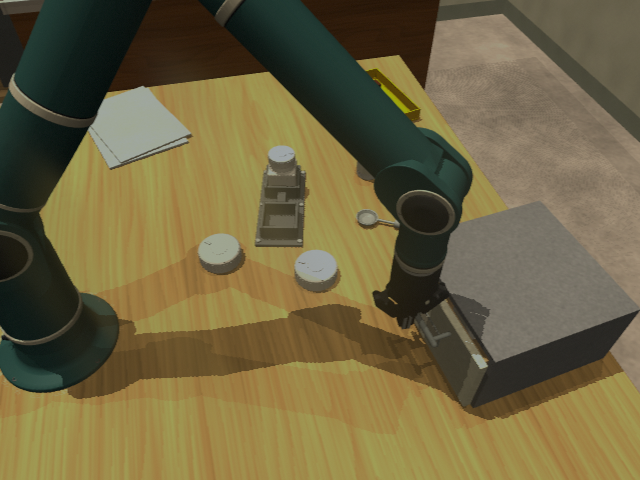

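The drawer is nearly shut, with about 20 mm left. I finish slowly, watching the force.

```bash
for i in 1; do :; done; python3 -m jog '[[0.02,0.0019,0,0,0,0,0],[0.02,0.0019,0,0,0,0,0],[0.02,0.0019,0,0,0,0,0],[0.02,0.0019,0,0,0,0,0],[0,0,0,0,0,0,0]]'; python3 -m jog '[[0.014,0.0013,0,0,0,0,0],[0.014,0.0013,0,0,0,0,0],[0,0,0,0,0,0,0]]'; python3 -m jog '[[0.014,0.0013,0,0,0,0,0],[0,0,0,0,0,0,0]]'
```

```text
t: 18.98
tool_pos: [0.6156, -0.194, 0.1012]
tcp_rot: [-0.003, 0.745, 0.667, -0.002]
contact_force: [-9.6, 0.4, 5.5]
finger_gap: -0.0003
t: 19.23
tool_pos: [0.6159, -0.194, 0.1011]
tcp_rot: [-0.006, 0.745, 0.667, -0.004]
contact_force: [-21.1, 2.0, 13.6]
finger_gap: -0.0001
t: 19.4
tool_pos: [0.616, -0.194, 0.101]
tcp_rot: [-0.008, 0.746, 0.666, -0.005]
contact_force: [-26.5, 2.3, 18.3]
finger_gap: -0.0003
```

```bash
python3 -m jog '[[-0.1,-0.0096,0,0,0,0,0],[-0.2,-0.019,0,0,0,0,0],[-0.25,-0.024,0,0,0,0,0],[-0.25,-0.024,0,0,0,0,0],[-0.25,-0.024,0,0,0,0,0],[-0.1,0,0.2,0,0,0,0],[0,0,0.25,0,0,0,0],[0,0,0.25,0,0,0,0],[0,0,0.1,0,0,0,0],[0,0,0,0,0,0,0],[0,0,0,0,0,0,0]]'; python3 look.py 21 side top; python3 - <<'E'
from h import *
a=np.array([.9954,.0958]);b=np.array([-.0958,.9954])
for n in('side','top'):
    C=cloud(np.load(n+'21.npz'));X=C[...,:2]@a;Y=C[...,:2]@b-(np.array([.685,-.1884])@b)
    F=np.load(n+'0.npz');C0=cloud(F)
    for y in (-.11,-.05,0,.05,.11):
        m=(abs(C[...,2]-.148)<.004)&(abs(Y-y)<.02)&(X>.5)&(X<.72)
        u=(abs(C[...,2]-.160)<.0025)&(abs(Y-y)<.02)&(X>.6)
        h=(abs(C[...,2]-.124)<.01)&(abs(Y-y)<.02)&(X>.56)&(X<.655)
        print(n,y,'front',m.sum(),np.percentile(X[m],[3,50,97]).round(4) if m.sum() else '','unit',np.percentile(X[u],[1]).round(4) if u.sum() else '','handle',h.sum(),np.median(X[h]) if h.sum() else '')
p=np.load('side21.npz')['p'];cv2.imwrite('pics/side21c.png',cv2.resize(p[190:430,330:640],None,fx=2.4,fy=2.4)[:,:,::-1])
E
```

```text
t: 20.32
tool_pos: [0.4532, -0.2079, 0.2224]
tcp_rot: [0.001, 0.745, 0.668, 0.001]
contact_force: [0.1, 0.1, -0.3]
finger_gap: 0.0002
[-0.291  0.257  0.771  2.016 -0.222  0.948  0.484] [ 0.4532 -0.2079  0.2224] [ 0.08  0.07 -0.27] [-0.016  0.006  0.048]
side 0 
side 0 
top 0 
top 362 [0.4980311  0.30966683 0.10887032]
side -0.11 front 251 [0.6472 0.6546 0.6632] unit [0.6635] handle 131 0.6474840649462785
side -0.05 front 220 [0.6468 0.6545 0.6633] unit [0.6634] handle 324 0.6258383119139075
side 0 front 191 [0.647  0.6546 0.6632] unit [0.6637] handle 240 0.6146335398367186
side 0.05 front 187 [0.6473 0.6548 0.6634] unit [0.6637] handle 257 0.6310937145194655
side 0.11 front 160 [0.6472 0.6541 0.6634] unit [0.6633] handle 90 0.6475025228467057
top -0.11 front 126 [0.6494 0.6571 0.6647] unit [0.6662] handle 33 0.6493023846965635
top -0.05 front 127 [0.6495 0.6569 0.6642] unit [0.666] handle 154 0.6225628744486564
top 0 front 124 [0.6493 0.6565 0.6644] unit [0.6663] handle 119 0.6157352298439123
top 0.05 front 127 [0.6493 0.6567 0.6643] unit [0.6661] handle 157 0.6194884292198809
top 0.11 front 124 [0.6488 0.6571 0.6645] unit [0.6662] handle 35 0.6492644971028461
```

View pics/side21c.png

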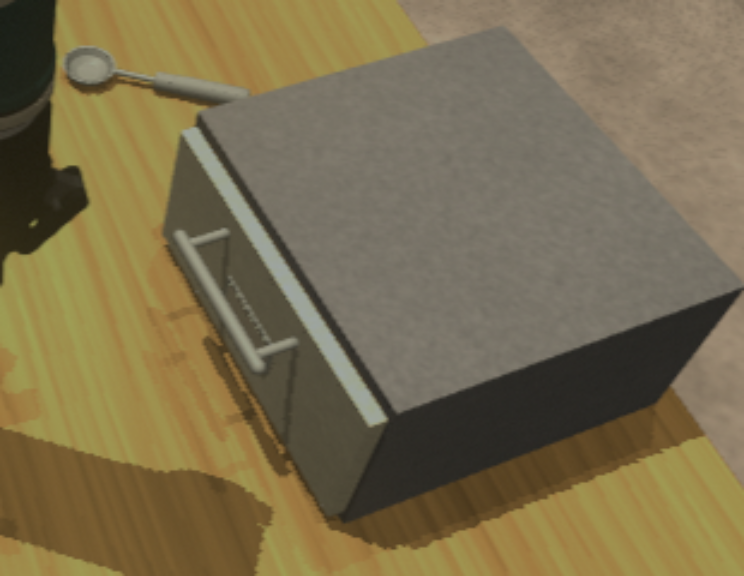

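The 15 mm drawer front lies flush against the unit body (0.647–0.663, with the unit from 0.6635). That matches the 285 mm body seen plus the 15 mm front, so the drawer is shut. The spare bottle is where it was, and the arm is clear.

```bash
python3 -c "
from bench import job
print(job.finish_job())"
```

```text
the job is handed in; nothing more can be done
None
```

The job is handed in at about 20 s of the 54 s allowed; no verdict was reported.

**What I did:** I turned the loose cap about 119° backward, until it came down with almost no resistance, seating at about H = 85.3 mm. I then screwed it about 128° forward. The bottle went into the drawer until its weight came off the arm, and I pushed the drawer shut by its handle.

**Last checks that passed:**
- **Cap:** its top was 102 mm above the bottle's underside, and torque rose to 0.53 N m at about A = -101°. The bar had not shifted in the jaws.
- **Bottle:** it stood upright on the drawer floor, with its top at 124 mm, before I pushed the drawer in. I could not see it once the drawer was shut.
- **Drawer:** the front is flush with the unit to within about 2 mm, and the handle met a firm stop at 26 N.
- **Other things:** the spare bottle had not moved. The spoon looked in place in the last picture, but I did not measure it or the wash bottle at the end.

**One disagreement:** the cap's height and bar direction both put its starting angle near A = -92°, where the brief says -70 to -30°. I turned it in stages and checked the height each time. The climb, drop and tightening came where -92° predicts.

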